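# Lay the tea tray

### The job

Lay the tray for tea: stand the tea light in the seat in the middle of the cast-iron warmer and then set the teapot centrally on the warmer's ring over it, and stand the cup in the middle of the wooden saucer. Put the kitchen timer midway between warmer and saucer, in line with them, and the matchbox flat on the tray straight in front of the timer (towards the robot), its long side along the tray's front edge. Keep the teapot upright while you carry it, set everything down upright and leave the tea tin and the spice jar standing where they are.

Things in the scene. Friction and masses are not known exactly. Their poses are not given: they have to be found in the camera images.
- tray: Wooden serving tray, 220 mm deep (x) by 360 long (y), fixed. Origin: centre of its underside at z = 0; x to its back (away from the robot), y to the left. Floor's top at z = 6 mm, lip 14 high, inside x +-103, y +-173; end handles up to 29. Warmer, saucer are at x = 20, y = +-115, either way round; the timer goes to x = 20, y = 0, the matchbox between it and the front lip, about x = -62, y = 0.
- warmer: Dark cast-iron tea warmer fixed on the tray, round. Origin: centre of its underside, on the tray's floor (6 mm above the worktop). Top ring 100 mm inside, 118 outside, z = 50 to 58 mm, on four thin posts at 45, 135, 225, 315 degrees in its frame. In the middle the tea light's round seat: floor at z = 22, 54 mm inside, rim top at z = 26. Reach it through the ring, fingers at most 60 mm open.
- saucer: Dark round wooden saucer fixed on the tray, 96 mm across, rim 11 mm high. Origin: centre of its underside, on the tray's floor (6 mm above the worktop); the flat middle where the cup stands is at z = 5 mm and 52 mm or more across.
- tea_light: Tea light (small candle in a pale metal cup), 38 mm across, 15 mm high, 14 g, standing on the worktop. Origin: centre of its underside. Grip it by its upper 8 mm, from above.
- teapot: Dark cast-iron teapot, fixed lid, handle arching over it, 0.4 to 0.8 kg. Origin: centre of its flat underside (foot 112 mm across); x along the spout (tip at x = 90, z = 80 mm), z up. Body 131 mm across, lid knob up to z = 101. The handle's straight wooden grip lies along x, centred at x = 0, y = 0, z = 150 mm: 50 mm long, 13 wide (y), 12 high; pinch it across y from above.
- tea_cup: White tea cup without handle, 60 mm across at the rim, 60 mm high, foot 42 mm across, about 59 mm across at 40 mm height, 0.12 kg. Origin: centre of its underside; z up. Open at the top, wall 4 mm.
- kitchen_timer: Cream mechanical kitchen timer, round, 66 mm across, 57 mm high, 0.11 kg. Origin: centre of its underside; z up. On top a straight ridge to grip by, along the timer's x axis: 40 mm long, 10 mm wide (y), z = 46 to 57 mm. The dial does not turn here.
- matchbox: Closed matchbox, 36 mm (x) by 52 mm (y, its long side), 15 mm high, 18 g, lying flat. Origin: centre of its underside.
- tea_tin: Bystander: dark blue rectangular tin, 57 x 77 mm, 108 mm high, standing loose behind the left part of the tray. Origin: centre of its underside.
- spice_jar: Bystander: small round spice jar with a dark lid, 44 mm across, 105 mm high, standing loose at the back right. Origin: centre of its underside.

How it is judged:
At the end, for the whole second after the job is handed in: Upright and at rest: tea light in its seat (10 mm), pot on the ring (13 mm), cup on the saucer (14 mm), timer midway between warmer and saucer (16 mm); matchbox flat between timer and front lip, 18 mm sideways, 0.3 rad; tin and jar standing (horizontal distance between tea_light and warmer below 0.01 m and z of tea_light in the frame of warmer between 0.017 and 0.027 m and angle between tea_light's own z axis and vertical below 0.15 rad and horizontal distance between teapot and warmer below 0.013 m and z of teapot in the frame of warmer between 0.053 and 0.063 m and angle between teapot's own z axis and vertical below 0.08 rad and horizontal distance between tea_cup and saucer below 0.014 m and z of tea_cup in the frame of saucer between 0.001 and 0.01 m and angle between tea_cup's own z axis and vertical below 0.12 rad and x of kitchen_timer in the frame of tray between 0.004 and 0.036 m and y of kitchen_timer in the frame of tray between -0.016 and 0.016 m and z of kitchen_timer in the frame of tray between 0.002 and 0.01 m and angle between each of kitchen_timer, matchbox, tea_tin, spice_jar's own z axis and vertical below 0.1 rad and x of matchbox in the frame of tray between -0.09 and -0.034 m and y of matchbox in the frame of tray between -0.018 and 0.018 m and z of matchbox in the frame of tray between 0.002 and 0.011 m and angle between the y axis of matchbox and the y axis of tray, either way round below 0.3 rad and linear speed of each of tea_light, teapot, tea_cup, kitchen_timer, matchbox below 0.02 m/s and angular speed of each of tea_light, teapot, tea_cup, kitchen_timer, matchbox below 0.2 rad/s); the robot touches nothing.
It fails at once if the teapot is tipped more than 0.5 rad (angle between teapot's own z axis and vertical above 0.5 rad).
It fails at once if the tea tin is moved by more than 25 mm (distance of tea_tin from where it was at the start of the episode above 0.025 m).
It fails at once if the spice jar is moved by more than 25 mm (distance of spice_jar from where it was at the start of the episode above 0.025 m).
It also fails if it takes over 112 s, if anything falls off the work surface, if the arm or the gripper's body presses on something with over 40 N, if the wrist force passes 120 N, or if a joint passes its speed limit or range.

### The arm

A 6-joint arm with a two-finger parallel gripper is mounted at the origin on a cart in front of the work surface, level with it; the furniture and walls round the work are solid. World frame = base frame: x ahead of the robot, y to its left, z up, the work surface at z = 0. Lengths are in m, angles in rad, forces in N, time in s.
With the tool pointing down it reaches from about 0.35 to 0.975 m from the base axis. Payload 4.9 kg.
Tool frame: the origin (TCP) lies on the centre line of the jaws, within the pads' length; the fingertips stand robot.tip_reach ahead of it and the grasp point (between the pads) is the TCP (robot.tip_reach is the distance from the TCP to the fingertips, in m); z points along the fingers, y is the line along which they close (so a half turn about z gives the same grasp; the last joint's range is limited). The gripper opens to 85 mm and grips with 20 to 120 N. Pads are 22 mm wide; open, the fingers measure 114 mm over their backs; the gripper's body (76 mm by 85 mm) begins 54 mm behind the grasp point. The pads swing forward as they close: fully open they stand 13 mm farther back than shut.
Start: joints at [0.994, 0.053, 1.613, -0, 1.476, -0.119], TCP at [0.276, 0.561, 0.25] pointing down, gripper open.
Joint ranges: [-3.01, 3.01], [-1.01, 2.22], [0.06, 2.58], [-1.02, 4.17], [0.09, 2.62], [-3.14, 3.14]. Speed limits (rad/s): [2.57, 2.57, 3.14, 3.14, 3.14, 3.14].

### API

Orientations are given as a unit quaternion [x, y, z, w].
In Python, from plant import robot, viewer gives the robot as it stands. The module is installed in compiled form; this text tells all that it offers. Calls block until the motion is done:
- robot.move_ptp(position, orientation): joint-space move of the TCP to a pose.
- robot.move_l(position, rotation=None, feed=0.15, contact_N=None): straight line of the TCP; rotation=None keeps the orientation; feed is the mean speed in m/s. With contact_N (N) it stops when the force on the tool has changed by that much, and returns True; else False.
- robot.move_j(angles): joint-space move.
- robot.open_gripper() and robot.close_gripper(strength=None): open the fingers fully, or close them until they stop; strength is the grip in N (None keeps the last).
- robot.wait(seconds).
- robot.solve_ik(position, orientation): joint angles nearest the present ones, or None.
- viewer.get_image(name): name is "side" or "top"; returns (picture, depth): 400x640x3 uint8, blue, green, red; 400x640 float32, m along the optical axis (not along the pixel's ray), 0 where there is no reading.
- viewer.camera_model(name): a dict with "fx", "fy", "cx", "cy" (pixels), "k1" (the pictures are not rectified: a ray, as slopes to the right and down, at radius r is drawn at 1 + k1 r^2 times it, then the intrinsics apply), "eye" and "orientation" of the camera in the world. Camera axes: x right, y down, z forward; pixel columns grow to the right and rows downward; lengths in m; the calibration is good to about 2 mm. A picture is of the moment at which its call begins. camera_model takes no time and is no camera call.
A pose or a line that the arm cannot do raises robot.PlanningError and nothing moves.
- robot.job_done(): hands the job in; it is judged then, once.
Readings, each from a call of its own:
- robot.current_time(): time.
- robot.current_q(): joint angles.
- robot.current_qvel(): joint speeds.
- robot.current_effort(): joint torques, N m.
- robot.current_tcp_pos(): TCP position.
- robot.current_tool_rot(): TCP orientation.
- robot.current_wrist_force(): force on the tool from outside, world axes, zero at the start.
- robot.current_ft_torque(): the same for the moment, N m.
- robot.current_opening(): finger opening in m.
- robot.current_grip_force(): force on a finger pad.
Only numpy, scipy, OpenCV 4.12 (cv2) and the standard library are available. Lean on these libraries where they do the work, as an engineer would, in place of code of your own. Each camera call takes 0.05 s, during which the arm holds its last target. There are 200 camera calls.

## Working session

There is one attempt and no reset: what is moved stays moved. The work goes in short steps, each a Python script; the robot and the scene stay as the last script left them, time stands still between calls to the robot, and variables do not carry over. Pictures are saved under pics/ and viewed, at most 14 in all, crops included, and the job is handed in when it is done.

```bash
mkdir -p pics; cat > h.py <<'E'
import numpy as np, cv2
from plant import robot, viewer
from scipy.spatial.transform import Rotation as R
def grab(n,f=None):
    im,d=viewer.get_image(n)
    if f: cv2.imwrite(f'pics/{f}.png',im); np.save(f'pics/{f}.npy',d)
    return im,d
def cloud(n,d):
    """world point for every pixel"""
    m=viewer.camera_model(n); h,w=d.shape
    K=np.array([[m['fx'],0,m['cx']],[0,m['fy'],m['cy']],[0,0,1.]])
    u,v=np.meshgrid(np.arange(w),np.arange(h))
    p=cv2.undistortPoints(np.dstack([u,v]).reshape(-1,1,2).astype(float),K,np.array([m['k1'],0,0,0,0.])).reshape(h,w,2)
    r=np.dstack([p,np.ones((h,w))])
    rot=R.from_quat(m['orientation']).as_matrix(); eye=np.array(m['eye'])
    return (r*d[...,None])@rot.T+eye, r@rot.T, eye
def onplane(n,uv,z):
    _,ray,eye=cloud(n,np.ones((400,640),np.float32))
    uv=np.atleast_2d(uv); r=np.array([ray[int(round(v)),int(round(u))] for u,v in uv])
    return eye+r*((z-eye[2])/r[:,2])[:,None]
E
python3 - <<'E'
from h import *
for n in('top','side'):
    grab(n,n+'0'); print(viewer.camera_model(n))
print(robot.tip_reach,robot.current_time(),robot.current_tool_rot())
E
```

```text
{'fx': 370.5252105089781, 'fy': 370.5252105089781, 'cx': 321.889857017715, 'cy': 201.58253971222172, 'k1': 0.008728309465837985, 'eye': array([ 0.45763855, -0.07234624,  0.91288866]), 'orientation': array([-0.70040425,  0.71097308, -0.0432543 ,  0.04560961])}
{'fx': 398.2774173693578, 'fy': 398.2774173693578, 'cx': 326.7363363205008, 'cy': 205.68886797087606, 'k1': 0.024290654996738437, 'eye': array([0.48443613, 0.57770894, 0.83954435]), 'orientation': array([-0.05406188,  0.94106786, -0.33368062,  0.01121777])}
0.019 0.1 [ 2.26900471e-01  9.73917479e-01 -9.04900378e-04 -3.18742773e-04]
```

View pics/top0.png

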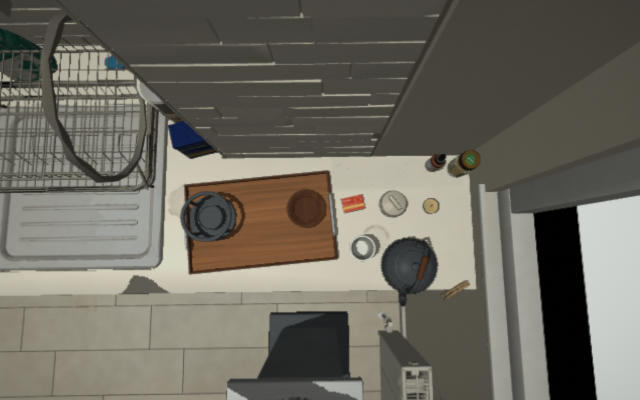

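View pics/side0.png

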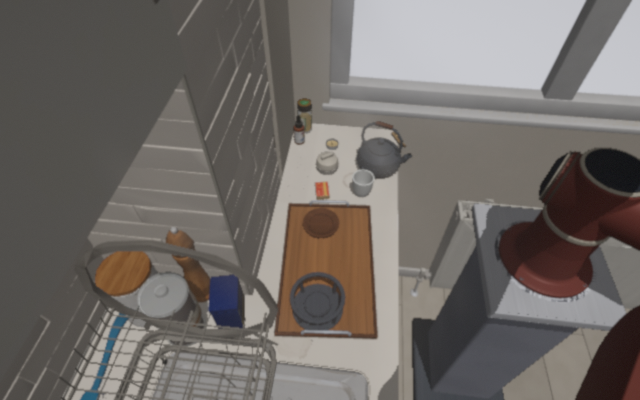

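The top view has the tray at centre, with the warmer left (210,216) and the saucer right (307,208). To its right are the matchbox (353,203), timer (393,203), tea light (431,206), cup (364,246) and pot (409,265), which has its spout towards the robot. The jar is about (437,162), with another bottle beside it. Next I'll look at an enlarged crop and depth.

```bash
python3 - <<'E'
from h import *
im=cv2.imread('pics/top0.png'); d=np.load('pics/top0.npy'); P,_,_=cloud('top',d)
c=cv2.resize(im[140:310,330:490],None,fx=3.5,fy=3.5,interpolation=cv2.INTER_CUBIC); cv2.imwrite('pics/crop1.png',c)
c=cv2.resize(cv2.imread('pics/side0.png')[90:210,270:430],None,fx=4.5,fy=4.5,interpolation=cv2.INTER_CUBIC); cv2.imwrite('pics/crop2.png',c)
for n,uv in dict(counter=(340,270),tray=(260,230),edge=(400,170),match=(353,203),timer=(393,203),tl=(431,206),cup=(364,246),pot=(405,262),grip=(422,267),jar=(437,160),jar2=(470,158),tin=(195,140),wall=(300,120),rwall=(490,230),upper=(450,100),upR=(560,110),warm=(212,216),sauc=(307,208),stain=(380,237),spout=(403,298)).items():
    print(n,P[uv[1],uv[0]].round(3))
E
```

```text
counter [ 0.405 -0.112 -0.001]
tray [0.505 0.082 0.008]
edge [ 0.65  -0.267  0.001]
match [ 0.567 -0.146  0.015]
timer [ 0.561 -0.236  0.052]
tl [ 0.557 -0.338  0.007]
cup [ 0.462 -0.171  0.008]
pot [ 0.425 -0.253  0.08 ]
grip [ 0.418 -0.27   0.154]
jar [ 0.656 -0.337  0.075]
jar2 [ 0.652 -0.401  0.105]
tin [0.703 0.211 0.108]
wall [ 0.697 -0.032  0.243]
rwall [ 0.493 -0.445  0.08 ]
upper [ 0.689 -0.277  0.347]
upR [ 0.664 -0.44   0.36 ]
warm [0.539 0.194 0.027]
sauc [ 0.556 -0.033  0.011]
stain [ 0.483 -0.211  0.001]
spout [ 0.347 -0.246  0.075]
```

View pics/crop1.png

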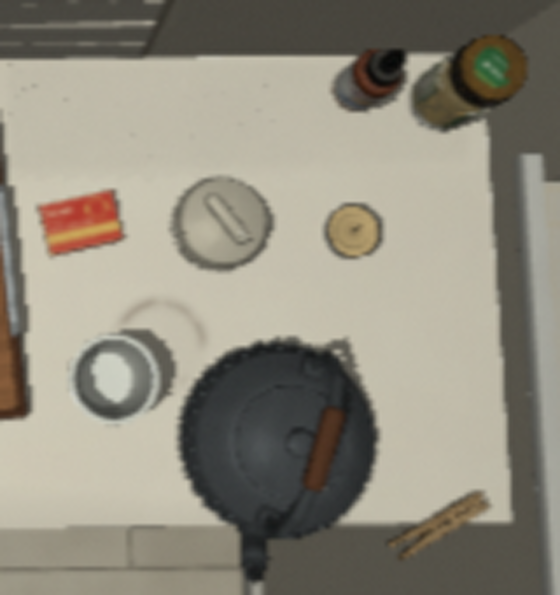

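View pics/crop2.png

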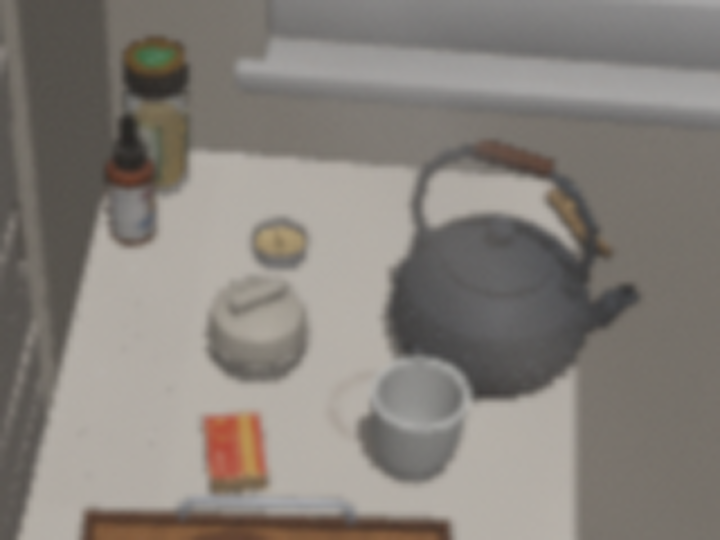

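```bash
cat > find.py <<'E'
from h import *
def circ(pts):
    A=np.c_[2*pts[:,:2],np.ones(len(pts))]; s=np.linalg.lstsq(A,(pts[:,:2]**2).sum(1),rcond=None)[0]
    return s[:2].round(4),round(float(np.sqrt(s[2]+s[0]**2+s[1]**2)),4)
def contour_on(n,mask,z):
    c=max(cv2.findContours(mask.astype(np.uint8),cv2.RETR_EXTERNAL,cv2.CHAIN_APPROX_NONE)[0],key=cv2.contourArea)
    return onplane(n,c[:,0,:],z)
def box(P,lo,hi): return ((P>lo)&(P<hi)).all(-1)
def rect(pts):
    (c,s,a)=cv2.minAreaRect((pts[:,:2]*1000).astype(np.float32)); return np.array(c).round(1),np.array(s).round(1),round(a,1)
E
python3 - <<'E'
from find import *
for n in('top','side'):
    im=cv2.imread(f'pics/{n}0.png'); d=np.load(f'pics/{n}0.npy'); P,_,_=cloud(n,d)
    hsv=cv2.cvtColor(im,cv2.COLOR_BGR2HSV); H,S,V=[hsv[...,i].astype(int) for i in range(3)]
    print(n)
    m=box(P,[.3,-.36,.13],[.55,-.18,.18])&(S>90)
    print('grip',m.sum(),rect(contour_on(n,m,.153)),np.median(P[m],0).round(3))
    m=box(P,[.3,-.36,.13],[.55,-.18,.18]); print(' handle cloud',P[m].mean(0).round(3))
    m=box(P,[.3,-.4,.03],[.58,-.16,.07])&(V<110); print('pot band r', circ(P[m]) , m.sum())
    m=box(P,[.53,-.38,.006],[.60,-.29,.03]);  print('tl',m.sum(),circ(contour_on(n,m,.014)),P[m].mean(0).round(3))
    m=box(P,[.5,-.29,.01],[.65,-.18,.07]); print('timer',m.sum(),circ(contour_on(n,m,.03)),P[m].mean(0).round(3))
    m=box(P,[.5,-.29,.0505],[.65,-.18,.07]); print(' ridge',m.sum(),rect(contour_on(n,m,.057)),P[m].mean(0).round(3))
    m=box(P,[.42,-.24,.045],[.52,-.10,.075])&(S<60)&(V>100); print('cup rim',m.sum(),circ(contour_on(n,m,.06)),P[m].mean(0).round(3))
    m=box(P,[.53,-.2,.005],[.62,-.09,.03])&(S>110); print('match',m.sum(),rect(contour_on(n,m,.015)),P[m].mean(0).round(3))
    m=box(P,[.4,.1,.055],[.65,.3,.075])&(S<110); print('warmer',m.sum(),circ(contour_on(n,m,.064)),P[m].mean(0).round(3))
    m=box(P,[.45,-.1,.004],[.65,.05,.03])&(V<90)&(S>60); print('saucer',m.sum(),circ(contour_on(n,m,.017)))
    m=box(P,[.38,-.12,.003],[.68,.31,.028])&(S>60); print('tray',m.sum(),rect(contour_on(n,m,.014)))
    m=box(P,[.6,.1,.09],[.8,.3,.12]); print('tin',P[m].mean(0).round(3),P[m].min(0).round(3))
    m=box(P,[.3,-.35,.11],[.67,.5,.6]); q=P[m]
    for y in np.arange(-.35,.5,.05):
        s=q[abs(q[:,1]-y-.025)<.025]
        if len(s): print('  obst y',round(y,2),len(s),s.min(0).round(2),s.max(0).round(2))
E
```

```text
top
grip 140 (array([ 416.4, -270.6]), array([11.8, 48.3]), 71.2) [ 0.416 -0.27   0.155]
 handle cloud [ 0.416 -0.269  0.15 ]
pot band r (array([ 0.4256, -0.2627]), 0.0558) 1368
tl 163 (array([ 0.5584, -0.3344]), 0.0185) [ 0.559 -0.336  0.009]
timer 577 (array([ 0.5623, -0.2377]), 0.0316) [ 0.561 -0.236  0.042]
 ridge 72 (array([ 562.2, -238.5]), array([37.9, 10.3]), 36.6) [ 0.563 -0.239  0.055]
cup rim 161 (array([ 0.458 , -0.1594]), 0.0286) [ 0.459 -0.162  0.058]
match 290 (array([ 566.1, -145. ]), array([34.6, 50.1]), 11.7) [ 0.566 -0.145  0.015]
warmer 619 (array([0.5361, 0.1982]), 0.0577) [0.536 0.2   0.063]
saucer 1371 (array([ 0.5558, -0.0318]), 0.046)
tray 10336 (array([526. ,  82.2]), array([217.6, 357.1]), 4.9)
tin [0.716 0.228 0.106] [0.686 0.101 0.09 ]
  obst y -0.3 289 [ 0.36 -0.29  0.11] [ 0.47 -0.25  0.16]
  obst y -0.25 6 [ 0.36 -0.25  0.11] [ 0.37 -0.25  0.12]
  obst y 0.3 1518 [0.58 0.31 0.11] [0.67 0.35 0.4 ]
  obst y 0.35 225 [0.6  0.35 0.2 ] [0.67 0.4  0.23]
  obst y 0.4 215 [0.6 0.4 0.2] [0.67 0.45 0.23]
  obst y 0.45 326 [0.6  0.45 0.2 ] [0.67 0.5  0.23]
sideTraceback (most recent call last):
  File "<stdin>", line 7, in <module>
  File "find.py", line 6, in contour_on
    c=max(cv2.findContours(mask.astype(np.uint8),cv2.RETR_EXTERNAL,cv2.CHAIN_APPROX_NONE)[0],key=cv2.contourArea)
ValueError: max() iterable argument is empty
```

```bash
cat >> h.py <<'E'
def q(a): return (R.from_euler('z',a,degrees=True)*R.from_euler('x',np.pi)).as_quat()
def wf(): return np.round(robot.current_wrist_force(),1)
def go(x,y,z,a): robot.move_ptp([x,y,z],q(a))
def pick(x,y,z,a,F,up=.22,hover=.10):
    go(x,y,max(up,z+hover),a); robot.open_gripper()
    robot.move_l([x,y,z+.04],feed=.25); hit=robot.move_l([x,y,z],feed=.06,contact_N=8)
    robot.close_gripper(F)
    print('pick hit',hit,'tcp',np.round(robot.current_tcp_pos(),4),'open',round(robot.current_opening(),4),'F',robot.current_grip_force(),'t',robot.current_time())
    robot.move_l([x,y,max(up,z+hover)],feed=.2)
    print(' lifted open',round(robot.current_opening(),4),wf())
def place(x,y,z,a,up=.22,contact=4,slack=.004):
    go(x,y,max(up,z+.1),a)
    robot.move_l([x,y,z+.02],feed=.2)
    hit=robot.move_l([x,y,z-slack],feed=.03,contact_N=contact)
    print('place hit',hit,np.round(robot.current_tcp_pos(),4),wf())
    robot.open_gripper(); print(' open',round(robot.current_opening(),4)); robot.move_l([x,y,max(up,z+.1)],feed=.2)
    print(' t',robot.current_time())
E
python3 - <<'E'
from h import *
go(.40,.20,.28,150); go(.48,-.2,.28,135)
pick(.5584,-.3345,.025,135,25)
go(.5361,.1982,.22,135)
robot.move_l([.5361,.1982,.076],feed=.12); robot.wait(.3)
robot.open_gripper(); print(robot.current_opening(),wf())
robot.move_l([.5361,.1982,.22],feed=.2)
go(.45,-.1,.25,100)
for n in('top','side'):
    im,d=grab(n,n+'1')
t=cv2.imread('pics/top1.png')[165:265,160:260]; s=cv2.imread('pics/side1.png')[250:350,270:370]
cv2.imwrite('pics/c3.png',cv2.resize(np.hstack([t,s]),None,fx=4,fy=4,interpolation=cv2.INTER_CUBIC)); print(robot.current_time())
E
```

```text
pick hit False tcp [ 0.5588 -0.3348  0.0256] open 0.0355 F 25.053322788953665 t 6.0667
 lifted open 0.0352 [-0.1  0.9  0.3]
0.08556309861606903 [ 0.1 -0.5  0.1]
13.475
```

View pics/c3.png

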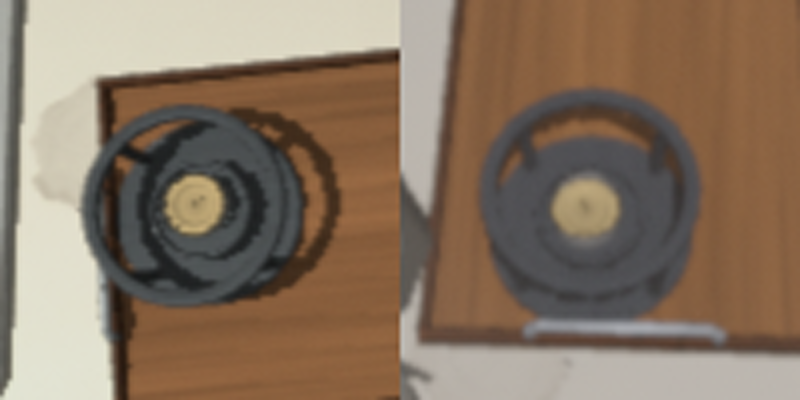

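The tea light is in the warmer, at about (208.7,215.7) in the top view and (316.5,302) in the side view. I'll measure its offset, then do the matchbox and timer.

```bash
python3 - <<'E'
from find import *
for n,lo in(('top',0),('side',0)):
    im=cv2.imread(f'pics/{n}1.png'); P,_,_=cloud(n,np.load(f'pics/{n}1.npy'))
    hsv=cv2.cvtColor(im,cv2.COLOR_BGR2HSV).astype(int)
    m=box(P,[.5,.16,.015],[.58,.24,.055])&(hsv[...,2]>120)
    print(n,m.sum(),circ(contour_on(n,m,.043)),np.median(P[m],0).round(3))
    m=box(P,[.4,.1,.055],[.65,.3,.075])&(hsv[...,1]<110); print('ring',m.sum(),circ(contour_on(n,m,.064)))
pick(.566,-.145,.024,101.7,30)
place(.469,.077,.030,95)
pick(.5622,-.238,.067,36.6,40)
place(.546,.083,.074,5+(90-5)*0+40)
grab('top','top2'); t=cv2.imread('pics/top2.png')[150:290,170:480]; cv2.imwrite('pics/c4.png',cv2.resize(t,None,fx=2.5,fy=2.5))
E
```

```text
top 166 (array([0.5384, 0.1981]), 0.0161) [0.539 0.2   0.035]
ring 620 (array([0.5361, 0.1982]), 0.0577)
side 205 (array([0.537, 0.201]), 0.0171) [0.537 0.198 0.037]
ring 731 (array([0.5351, 0.1993]), 0.0582)
pick hit False tcp [ 0.5664 -0.1452  0.0245] open 0.0367 F 31.25666856765747 t 16.3667
 lifted open 0.0364 [ 0.3 -0.1 -1.3]
place hit True [0.4687 0.077  0.0304] [-0.8 -0.5  4.5]
 open 0.0852
 t 21.7333
pick hit False tcp [ 0.5622 -0.238   0.067 ] open 0.0086 F 41.895800828933716 t 25.2917
 lifted open 0.0085 [-0.1  0.8 -0.9]
place hit True [0.546  0.0828 0.0728] [ 0.4 -1.4  4.4]
 open 0.0853
 t 30.5083
```

View pics/c4.png

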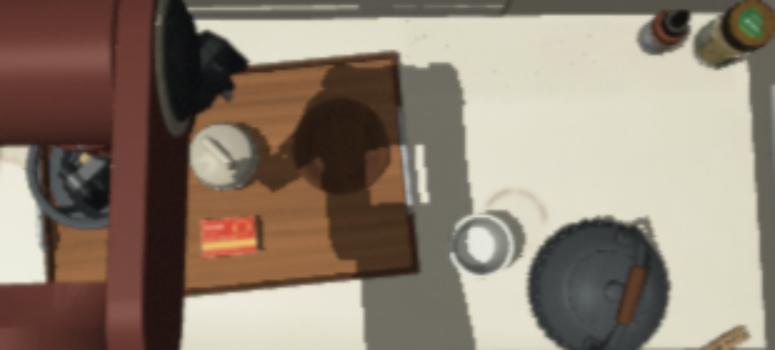

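The timer stands at mid-tray (crop 224,155) and the matchbox lies in front of it (230,237), both square and upright. Next the cup.

```bash
python3 - <<'E'
from find import *
pick(.459,-.161,.042,69.3,35)
place(.5558,-.0318,.053,95)
go(.42,-.27,.30,-18.8)
grab('side','side3')
P,_,_=cloud('side',np.load('pics/side3.npy')); im=cv2.imread('pics/side3.png'); hsv=cv2.cvtColor(im,cv2.COLOR_BGR2HSV).astype(int)
m=box(P,[.48,-.1,.055],[.63,.04,.085])&(hsv[...,1]<60); print('cup',m.sum(),circ(contour_on('side',m,.071)))
cv2.imwrite('pics/c5.png',cv2.resize(im[60:350,260:450],None,fx=2,fy=2))
E
```

```text
pick hit False tcp [ 0.4591 -0.1611  0.0428] open 0.0591 F 36.88308482989669 t 33.6833
 lifted open 0.0589 [-0.4  1.1 -2.1]
place hit True [ 0.5556 -0.0318  0.0539] [-1.3 -0.2  4.1]
 open 0.0854
 t 38.2917
cup 264 (array([ 0.553, -0.028]), 0.0319)
```

View pics/c5.png

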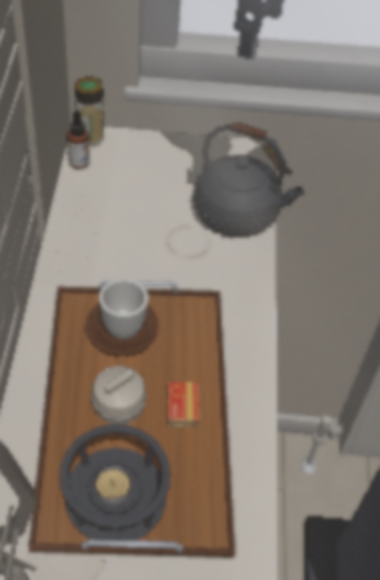

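The cup is standing on the saucer (crop 124,308), with the timer and matchbox in place and the tea light in its seat. Last, the pot.

```bash
python3 - <<'E'
from h import *
pick(.4164,-.2706,.150,-18.8,110,up=.30,hover=.14)
x,y=.5361,.1985
robot.move_l([.45,0,.31],rotation=q(-8),feed=.2)
robot.move_l([x,y,.30],rotation=q(5),feed=.2); print(wf())
grab('side','side4')
robot.move_l([x,y,.235],feed=.1)
print(robot.move_l([x,y,.206],feed=.03,contact_N=5),np.round(robot.current_tcp_pos(),4),wf())
robot.wait(.3); robot.open_gripper(); robot.wait(.3); robot.move_l([x,y,.33],feed=.15)
go(.40,-.15,.33,5)
for n in('top','side'): grab(n,n+'5')
t=cv2.imread('pics/top5.png')[150:290,160:350]; s=cv2.imread('pics/side5.png')[170:350,260:420]
cv2.imwrite('pics/c6.png',np.hstack([cv2.resize(t,(400,295)),cv2.resize(s,(262,295))])); print(robot.current_time())
E
```

```text
pick hit False tcp [ 0.4165 -0.271   0.1503] open 0.0109 F 107.27296829223633 t 42.2
 lifted open 0.0106 [-0.1 -0.3 -4.4]
[-0.3 -0.3 -4.5]
True [0.536  0.198  0.2141] [-0.5 -0.7  5.5]
51.1417
```

View pics/c6.png

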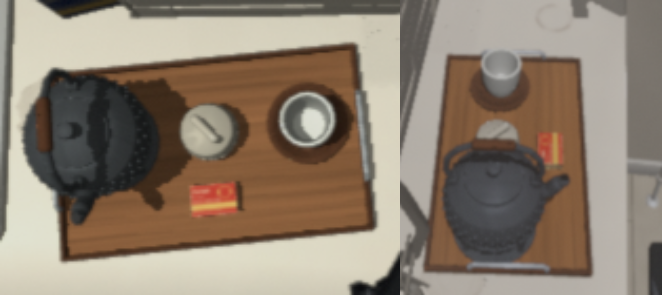

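The picture shows the pot on the warmer with its spout towards the robot, and the other items in place. A numeric check comes before I hand it in.

```bash
python3 - <<'E'
from find import *
for n in('top','side'):
    im=cv2.imread(f'pics/{n}5.png'); P,_,_=cloud(n,np.load(f'pics/{n}5.npy')); S=cv2.cvtColor(im,cv2.COLOR_BGR2HSV)[...,1].astype(int)
    m=box(P,[.45,.12,.20],[.62,.27,.24])&(S>90); print(n,'grip',m.sum(),rect(contour_on(n,m,.217)),np.median(P[m],0).round(4),P[m].min(0).round(3),P[m].max(0).round(3))
    m=box(P,[.48,-.1,.055],[.63,.04,.085])&(S<60); print(' cup',circ(contour_on(n,m,.071)))
    m=box(P,[.49,.03,.022],[.6,.13,.07])&(S<80); print(' timer',circ(contour_on(n,m,.038)),P[m][:,2].max())
    m=box(P,[.43,.03,.012],[.51,.12,.04])&(S>150); print(' match',rect(contour_on(n,m,.021)),np.median(P[m],0).round(4))
E
```

```text
top grip 169 (array([536.4, 197.1]), array([48.1, 12.5]), 5.0) [0.5372 0.1963 0.2184] [0.513 0.19  0.214] [0.561 0.204 0.221]
 cup (array([ 0.5542, -0.0316]), 0.0284)
 timer (array([0.5456, 0.0802]), 0.0314) 0.06570465174828244
 match (array([476.3,  77.5]), array([21.4, 50.7]), 5.5) [0.4725 0.0748 0.0211]
side grip 162 (array([536.4, 198.9]), array([47.8, 12.8]), 2.4) [0.536  0.2006 0.2198] [0.493 0.191 0.203] [0.581 0.206 0.223]
 cup (array([ 0.553 , -0.0278]), 0.032)
 timer (array([0.5452, 0.07  ]), 0.0234) 0.06730816744319179
 match (array([473.8,  74.7]), array([19.3, 47.2]), 4.6) [0.4714 0.0714 0.0234]
```

All the measured items are within tolerance, so I'm handing it in.

```bash
python3 -c "
from plant import robot
print(robot.job_done())"
```

```text
the job is handed in; nothing more can be done
None
```

The tray is laid and handed in after about 51 s of robot time: my last camera checks put the tea light, pot, cup, timer and matchbox within the position tolerances, the tin and jar were not approached, and the hand-in call returned no verdict.

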